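Dock a specimen board on the tensile tester's notched rails

TASK

Dock the specimen board for the testing machine: with the closed fingertips push it gently by the back of its red upright lip along the two rails, until you feel it drop into the locating notches. Once it is down, push the black knob round with a fingertip so that the yellow keeper swings fully across the top of the board to its stop. Only push: grip and lift nothing, force nothing, leave the other things on the bench where they are, and finish with the fingers clear.

Things in the scene. Friction and masses are not known exactly. Their poses are not given: they have to be found in the camera images.
- dock: Fixed dock: black base plate 400 x 210 x 10 mm, two steel rails along its x (tops 34 mm above the bench, centred at y = -51 and 51 mm, x = -190 to 190 mm), a guide strip outside each (inner faces at y = -66 and 66 mm, 8 mm thick, tops at 45 mm). Origin: centre of the plate's underside, on the bench; z up. The board is slid towards its +x. A pillar at x = 120, y = -92 mm carries the keeper.
- dock_seat (a point): Where the board's origin lies when docked: dock frame x = 90, y = 0, z = 34 mm, axes as the dock's. Each rail has two notches, 20 mm long, 8 mm deep, staggered in width so that the board drops in this place only. Play of the docked board: 2 mm either way along x, 1 mm along y.
- board: Loose aluminium board 160 (x) x 130 (y) x 10 mm, 0.5 to 0.9 kg, between the guides, axes as the dock's. Origin: centre of the plate's underside. Four pads 16 mm long, 6 mm deep below it ride the rails: origin 40 mm above the bench; dropped into the notches 34 mm, and it can go no further. Starts 90 to 190 mm short. Sliding it takes 2 to 7 N. Bow handle along y at x = -12 mm, top 40 mm above the origin.
- board_lip (a point): Middle of the back face of the red upright lip at the board's trailing end (the face to push, looking to the board's -x): 80 mm behind the board's origin, 22 mm above it. The lip is 4 mm thick, 80 mm wide, and stands from 10 to 34 mm above the board's origin (24 mm above the plate).
- keeper (a joint): Angle (rad) of the yellow keeper arm about its upright pivot: 0 = along the dock's +x, beside the rail; it grows as the arm turns in over the board, counter-clockwise from above; 1.571 = square across it, at its stop; lower limit -0.6. Starts at -0.45 to 0.15 and stays where left (2 to 3 N at the knob). It cannot pass over a board that has not dropped (clearance over a docked one 3.5 mm).
- keeper_pivot (a point): Pivot axis of the keeper, at the height of the arm's underside, 47.5 mm above the bench: dock frame x = 120, y = -92 mm. The arm is 14 mm wide, 6 mm thick and reaches 54 mm from the pivot.
- keeper_knob (a point): Centre of the top of the black knurled knob on the keeper arm: an upright cylinder 18 mm in diameter and 28 mm tall (53.5 to 81.5 mm above the bench), its axis 45 mm from the pivot.
- stud: Bystander: steel stud with nuts and two brass washers, standing, 46 mm wide, 95 mm tall; origin under its centre.
- logger: Bystander: small red data-logger box, 80 x 42 x 20 mm; origin under its centre.
- clampknob: Bystander: dark knurled clamp knob, 44 mm wide, 34 mm tall; origin under its centre.
- jaw: Bystander: steel serrated jaw face lying flat, 50 x 28 x 12 mm; origin under its centre.
Not all that is in view belongs to the job. What is meant by the board is not green or pink, and is the smaller of those in its own colour.

How it is judged:
On the way, in this order (a step that is already met when the one before it is completed fails the run):
1. the board has dropped into the notches, the keeper not yet across (z of board in the frame of dock below 0.0365 m and x of board in the frame of dock between 0.085 and 0.095 m and y of board in the frame of dock between -0.004 and 0.004 m and value of joint keeper below 0.6 rad), for 0.2 s.
2. the keeper is across the docked board (z of board in the frame of dock below 0.0365 m and x of board in the frame of dock between 0.085 and 0.095 m and y of board in the frame of dock between -0.004 and 0.004 m and value of joint keeper above 1.45 rad), for 0.2 s.
At the end, for the whole second after the job is handed in: The board lies down in its notches (origin within 2.5 mm of 34 mm height, 5 mm of its place along the rails and 4 mm across), level and at rest, and the keeper is swung across it (1.45 rad or more, stop at 1.571) (all of step 2 and angle between board's own z axis and vertical below 0.02 rad and angle between the x axis of board and the x axis of dock, either way round below 0.03 rad and linear speed of board below 0.01 m/s and velocity of joint keeper below 0.05 rad/s); the robot touches nothing.
It fails at once if the board is lifted off its rails or tipped (z of board in the frame of dock above 0.05 m or angle between board's own z axis and vertical above 0.12 rad).
It fails at once if the board is forced (over 40 N from the fingers) (contact force between the fingers and board above 40 N).
It fails at once if the dock or its keeper is forced (over 40 N from the fingers) (contact force between the fingers and dock above 40 N).
It fails at once if the board's lip or handle, or the keeper's knob, is gripped between the fingers ((contact force between the fingers and board above 0.5 N and x of the grasp point in the frame of board_lip between -0.0015 and 0.0055 m) or (contact force between the fingers and board above 0.5 N and x of the grasp point in the frame of board between -0.017 and -0.007 m and z of the grasp point in the frame of board below 0.05 m) or (contact force between the fingers and dock above 0.5 N and horizontal distance between the grasp point and keeper_knob below 0.006 m)).
It fails at once if a bystander is moved more than 15 mm (distance of any of stud, logger, clampknob, jaw from where it was at the start of the episode above 0.015 m).
It also fails if it takes over 51 s, if anything falls off the work surface, if the arm or the gripper's body presses on something with over 40 N, if the wrist force passes 120 N, or if a joint passes its speed limit or range.

ROBOT

A 6-joint arm with a two-finger parallel gripper is mounted at the origin on the work surface. World frame = base frame: x ahead of the robot, y to its left, z up, the work surface at z = 0. Lengths are in m, angles in rad, forces in N, time in s.
With the tool pointing down it reaches from about 0.25 to 0.8 m from the base axis. Payload 3.9 kg.
Tool frame: the origin (TCP) lies midway between the tips of the shut fingers; the grasp point (between the pads) lies grip_point_offset behind it (grip_point_offset is the distance from the TCP to the grasp point, in m); z points along the fingers, y is the line along which they close (so a half turn about z gives the same grasp; the last joint's range is limited). The gripper opens to 85 mm and grips with 20 to 120 N. Pads are 22 mm wide; open, the fingers measure 114 mm over their backs; the gripper's body (76 mm by 85 mm) begins 54 mm behind the grasp point. The pads swing forward as they close: fully open they stand 13 mm farther back than shut.
Start: joints at [-1.332, 0.26, -0.138, 1.173, 0, 1.571], TCP at [0.124, -0.51, 0.231] pointing down, gripper open.
Joint ranges: [-2.78, 2.78], [-0.83, 1.72], [-1.28, 1.37], [-1.9, 2.12], [-1.57, 1.48], [-3.14, 3.14]. Speed limits (rad/s): [2.57, 2.57, 3.14, 3.14, 3.14, 3.14].

INTERFACE

Orientations are given as a 3x3 rotation matrix whose columns are the frame's x, y, z axes.
In Python, from workcell import * gives the robot as it stands.
- The arm moves only by the tool drive_tool, never from a script. Its arguments are lists of equal length, an entry for each row: "delta_pos": the shift along the tool's x, y, z in cm, a list of three; "spin": the turn about the tool's z in degrees. A call has 1 to 8 rows; each row shifts and turns the commanded pose from where the row before left it, along the tool's axes as they then stand; what a row does not reach is not made up. A row lasts 1/10 s, in which the tool goes at most 50 mm and 8.59 degrees, less where a joint would pass 70% of its speed; a pose out of reach is approached as far as the arm can. A call is refused whole if a number of a shift passes 5 or a number of a turn 8.59, either way. A call with a gripper value outside its range is refused whole. "grip" is the closure, from 0 (fully open) to 1 (shut), set as the call begins (left out, the last holds). The fingers move at their own pace and stop on an object; the grip force is fixed at half the most. Time passes only in rows, so rows that do not move let the fingers close. It gives the time, the measured TCP pose, the force, the opening and the grip force at its end, in the units of the state.
- get_state(): the state, without advancing time (a new reading comes with each control period).
- capture(name): name is "scene" or "side" or "wrist"; returns (picture, depth): 480x640x3 uint8, blue, green, red; 480x640 float32, m along the optical axis (not along the pixel's ray), 0 where there is no reading.
- camera_params(name): a dict with "fx", "fy", "cx", "cy" (pixels), "k1" (the pictures are not rectified: a ray, as slopes to the right and down, at radius r is drawn at 1 + k1 r^2 times it, then the intrinsics apply), "position" and "orientation" of the camera in the world. Camera axes: x right, y down, z forward; pixel columns grow to the right and rows downward; lengths in m; the calibration is good to about 2 mm. A picture is of the moment at which its call begins: read the wrist's pose just before it. camera_params takes no time and is no camera call; for the wrist camera it gives the pose at the moment of the call.
- close_job(): hands the job in; it is judged then, once.
The state is a dict: "clock": time; "joint_pos": joint angles; "joint_vel": joint speeds; "joint_torque": joint torques, N m; "position": TCP position; "tool_rot": TCP orientation; "wrist_force": force on the tool from outside, world axes, zero at the start; "torque": the same for the moment, N m; "opening": finger opening in m; "grasp_force": force on a finger pad.
Only numpy, scipy, OpenCV 4.12 (cv2) and the standard library are available. Lean on these libraries where they do the work, as an engineer would, in place of code of your own. Each camera call takes 0.05 s, during which the arm holds its last target. There are 200 camera calls.

## Working session

There is one attempt and no reset: what is moved stays moved. The work goes in short steps, Python scripts to look and compute and a tool call to move; the robot and the scene stay as the last step left them, time stands still between calls to the robot, and variables do not carry over. Pictures are saved under pics/ and viewed, at most 10 in all, crops included, and the job is handed in when it is done.

Besides the shell and the picture viewer there is one more tool, called after "Call:" as name(argument=value, ...), one argument or row to a line, values as JSON. drive_tool: Moves the arm, as the interface text tells. Its arguments: {"type":"object","properties":{"delta_pos":{"type":"array","items":{"type":"array","items":{"type":"number"}}},"spin":{"type":"array","items":{"type":"number"}},"grip":{"type":"number"}},"required":["delta_pos","spin"]}

```bash
mkdir -p pics; ls; cat > h.py <<'E'
from workcell import *
import numpy as np, cv2
def snap(n,f):
    p=camera_params(n); im,d=capture(n); cv2.imwrite(f'pics/{f}.png',im); np.savez(f'pics/{f}.npz',im=im,d=d,**{k:np.array(v) for k,v in p.items()}); return im,d,p
def load(f): return np.load(f'pics/{f}.npz')
def pts(p,d,uv):
    uv=np.asarray(uv,float).reshape(-1,1,2); K=np.array([[p['fx'],0,p['cx']],[0,p['fy'],p['cy']],[0,0,1]],float)
    n=cv2.undistortPoints(uv,K,np.array([float(p['k1']),0,0,0]))[:,0]
    z=d[uv[:,0,1].astype(int),uv[:,0,0].astype(int)]
    c=np.c_[n*z[:,None],z]; return c@np.array(p['orientation']).T+np.array(p['position'])
E
python3 - <<'E'
from h import *
s=get_state(); print(s['clock'],s['position'],s['tool_rot'],grip_point_offset if 'grip_point_offset' in globals() else '')
for n in('scene','side'):
    im,d,p=snap(n,n+'0'); print(n,p)
E
```

```text
pics
0.0 [ 0.12404281 -0.50943546  0.23047292] [[ 9.71619620e-01  2.36548396e-01 -4.13357607e-04]
 [ 2.36548753e-01 -9.71617781e-01  1.89095539e-03]
 [ 4.56768644e-05 -1.93506858e-03 -9.99998127e-01]] 0.0187
scene {'fx': 507.5071234789808, 'fy': 507.5071234789808, 'cx': 319.48494753003223, 'cy': 230.67885940192508, 'k1': -0.11032649519744987, 'position': array([ 1.42775085, -0.30361071,  0.80219255]), 'orientation': array([[ 0.29426079,  0.56895844, -0.76791723],
       [ 0.95542598, -0.1952266 ,  0.22146733],
       [-0.02391216, -0.79885722, -0.60104521]])}
side {'fx': 532.6650658133565, 'fy': 532.6650658133565, 'cx': 320.08842752241765, 'cy': 244.45354775258724, 'k1': 0.031220808181720336, 'position': array([0.10060462, 0.65459507, 0.96079197]), 'orientation': array([[-0.88449322, -0.35316091,  0.30487557],
       [-0.46652733,  0.66262694, -0.58589913],
       [ 0.0048979 , -0.6604566 , -0.75084825]])}
```

View pics/scene0.png

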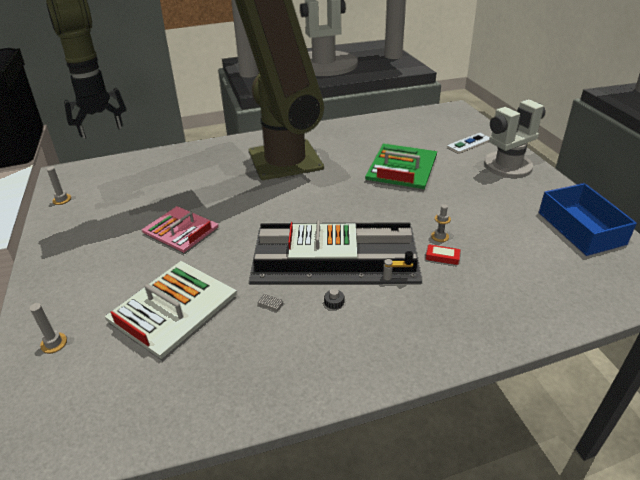

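View pics/side0.png

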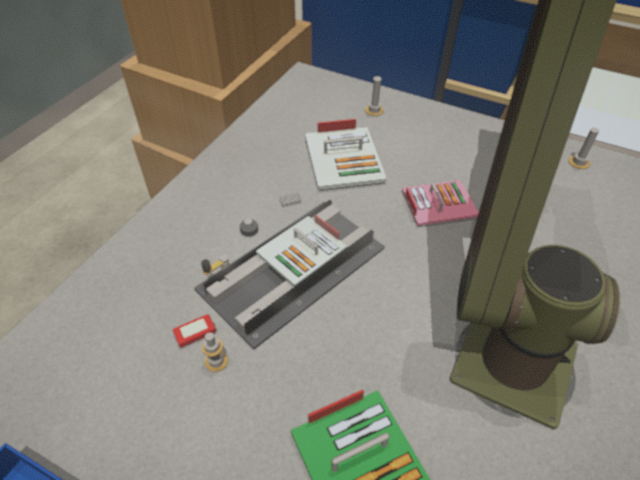

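The scene picture shows the dock at px (250-420, 220-283), with the small white board on it. Its red lip is at the left, about (291, 238), and the keeper knob is at about (409, 257). In the side picture the dock runs from (370, 235) to (230, 310), the lip is at (327, 227) and the knob at (207, 266). So the dock's +x is roughly world +y.

```bash
cat > fit.py <<'E'
from h import *
def cloud(f,box):
    q=load(f); u0,v0,u1,v1=box; g=np.stack(np.meshgrid(np.arange(u0,u1),np.arange(v0,v1)),-1).reshape(-1,2)
    P=pts(q,q['d'],g); C=q['im'][g[:,1],g[:,0]].astype(int); ok=q['d'][g[:,1],g[:,0]]>0
    return P[ok],C[ok]
E
python3 - <<'E'
from fit import *
for f,b in(('scene0',(240,210,440,295)),('side0',(180,185,400,350))):
    P,C=cloud(f,b)
    m=(P[:,2]>.006)&(P[:,2]<.05)
    # connected region on raster
    lo=P[:,:2].min(0); r=((P[:,:2]-lo)/.004).astype(int)
    I=np.zeros(r.max(0)+1,np.uint8); I[tuple(r[m].T)]=255
    I=cv2.morphologyEx(I,cv2.MORPH_CLOSE,np.ones((3,3)))
    n,L,S,_=cv2.connectedComponentsWithStats(I); k=1+S[1:,4].argmax()
    Q=P[m&(L[tuple(r.T)]==k)]
    print(f,cv2.minAreaRect(Q[:,:2].astype(np.float32)),len(Q), np.median(P[(P[:,2]<.005)][:,2]))
    red=(C[:,2]>90)&(C[:,2]>2*C[:,1]+20); 
    R=P[red]; print('red',R.min(0),R.max(0)); 
    white=(C.min(1)>170); W=P[white&(P[:,2]>.03)]; print('white',len(W),np.median(W,0),cv2.minAreaRect(W[:,:2].astype(np.float32)),np.percentile(W[:,2],[5,50,95]))
    kn=P[P[:,2]>.06]; print('high',len(kn)); kk=P[(P[:,2]>.07)&(P[:,2]<.09)]; print(np.round(kk[:60:3],3))
    cv2.imwrite(f'pics/{f}_z.png',cv2.resize(load(f)['im'][b[1]:b[3],b[0]:b[2]],None,fx=3.5,fy=3.5,interpolation=cv2.INTER_CUBIC)) 
E
```

```text
scene0 ((0.5263475775718689, -0.006404325366020203), (0.4023716151714325, 0.19749590754508972), 71.20225524902344) 7473 0.0012321371830660288
red [ 0.43851234 -0.11613056  0.00317413] [0.621586   0.24387694 0.07899813]
white 1464 [ 0.52195835 -0.03598945  0.05152624] ((0.5057418942451477, -0.029597073793411255), (0.15796728432178497, 0.1314774751663208), 70.25523376464844) [0.0491074  0.05152624 0.05422629]
high 275
[[ 0.517  0.27   0.072]
 [ 0.523  0.269  0.07 ]
 [ 0.535  0.263  0.07 ]
 [ 0.472 -0.031  0.084]
 [ 0.47  -0.033  0.081]
 [ 0.447 -0.092  0.076]
 [ 0.475 -0.029  0.08 ]
 [ 0.475 -0.035  0.078]
 [ 0.454 -0.097  0.075]
 [ 0.483 -0.034  0.08 ]
 [ 0.457 -0.095  0.074]
 [ 0.487 -0.033  0.08 ]
 [ 0.484 -0.04   0.076]
 [ 0.493 -0.035  0.081]
 [ 0.494 -0.043  0.082]
 [ 0.493 -0.035  0.079]
 [ 0.495 -0.043  0.079]
 [ 0.496 -0.036  0.078]
 [ 0.501 -0.045  0.081]
 [ 0.5   -0.037  0.078]]
side0 ((0.510733962059021, 0.00031800568103790283), (0.4044932425022125, 0.21262706816196442), 70.92131042480469) 10815 -0.00036063096431049324
red [0.56908219 0.20552266 0.00764396] [0.62424964 0.2872708  0.02415933]
white 2371 [ 0.50935638 -0.0212911   0.04950617] ((0.5272094011306763, 0.04866392910480499), (0.4468730688095093, 0.13543249666690826), 73.29326629638672) [0.03363513 0.04950617 0.05303954]
high 581
[[ 0.513 -0.112  0.075]
 [ 0.508 -0.111  0.075]
 [ 0.506 -0.112  0.072]
 [ 0.504 -0.108  0.073]
 [ 0.503 -0.108  0.07 ]
 [ 0.495 -0.106  0.076]
 [ 0.491 -0.105  0.075]
 [ 0.49  -0.103  0.074]
 [ 0.487 -0.102  0.073]
 [ 0.48  -0.103  0.073]
 [ 0.476 -0.1    0.074]
 [ 0.471 -0.095  0.078]
 [ 0.467 -0.098  0.074]
 [ 0.462 -0.099  0.072]
 [ 0.53  -0.052  0.078]
 [ 0.461 -0.096  0.072]
 [ 0.53  -0.048  0.08 ]
 [ 0.46  -0.094  0.071]
 [ 0.453 -0.095  0.073]
 [ 0.526 -0.045  0.081]]
```

View pics/scene0_z.png

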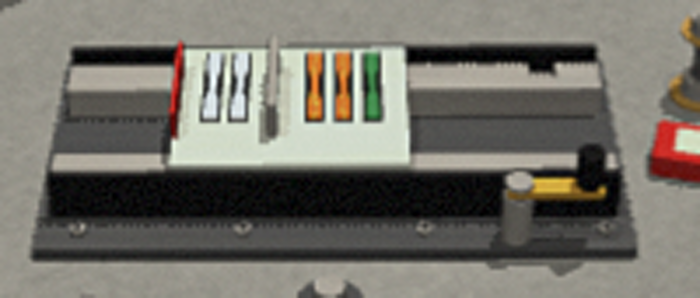

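Call:
drive_tool(
  delta_pos=[
    [4.1, -2.6, -0.6],
    [4.1, -2.6, -0.6],
    [4.1, -2.6, -0.6],
    [4.1, -2.6, -0.6],
    [4.1, -2.6, -0.6],
    [4.1, -2.6, -0.6],
    [4.1, -2.6, -0.6],
    [4.1, -2.6, -0.6],
  ],
  spin=[0, 0, 0, 0, 0, 0, 0, 0],
  grip=1,
)

```text
clock: 0.9
position: [0.3945, -0.2287, 0.2794]
tool_rot: [[0.972, 0.236, -0.0], [0.236, -0.972, -0.0], [-0.0, -0.0, -1.0]]
wrist_force: [0.7, 0.1, -0.2]
opening: 0.0001
grasp_force: 0.0
```

Call:
drive_tool(
  delta_pos=[
    [0, 0, 0],
    [0, 0, 0],
    [0, 0, 0],
    [0, 0, 0],
    [0, 0, 0],
    [0, 0, 0],
    [0, 0, 0],
  ],
  spin=[-8.2, -8.2, -8.2, -8.2, -8.2, -8.2, -8.2],
)

```text
clock: 1.6
position: [0.3933, -0.2302, 0.2789]
tool_rot: [[0.319, 0.948, -0.001], [0.948, -0.319, 0.001], [0.0, -0.001, -1.0]]
wrist_force: [0.5, -0.6, 0.1]
opening: 0.0
grasp_force: 0.0
```

```bash
python3 - <<'E'
from h import *
s=get_state(); print(s['clock'],s['position'],s['tool_rot'],s['joint_pos'],s['opening'],s['wrist_force'])
im,d,p=snap('wrist','w1'); print(p)
E
```

```text
1.6 [ 0.39334361 -0.23018652  0.27885276] [[ 3.18550414e-01  9.47905375e-01 -1.01627872e-03]
 [ 9.47905902e-01 -3.18550016e-01  5.36646879e-04]
 [ 1.84954860e-04 -1.13428568e-03 -9.99999340e-01]] [-5.29434337e-01  1.24484706e-01 -1.87724344e-01  1.25973545e+00
 -5.00905828e-05  1.36556176e+00] 8.314269502417721e-06 [ 0.46014517 -0.56869398  0.06369619]
{'fx': 384.7932135626581, 'fy': 384.7932135626581, 'cx': 317.4785277551654, 'cy': 239.05605010744287, 'k1': -0.06711888325024665, 'position': array([ 0.41406072, -0.16862011,  0.42071612]), 'orientation': array([[ 0.94803967, -0.30677081, -0.0843354 ],
       [-0.31814875, -0.91534044, -0.2468466 ],
       [-0.00147027,  0.26085157, -0.9653778 ]])}
```

View pics/w1.png

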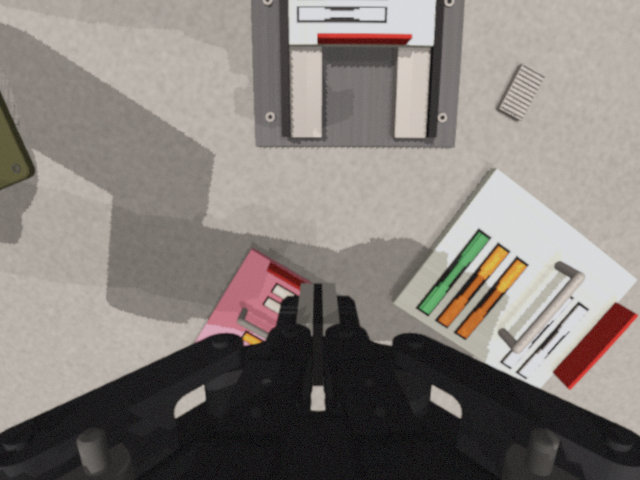

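The wrist picture shows the dock's trailing plate edge from (257, 146) to (456, 147) and the red lip's top edge from (318, 38) to (411, 39). The rail ends are at (290-322, 137) and (394-427, 137).

```bash
cat >> h.py <<'E'
def ray(p,uv,z):
    uv=np.asarray(uv,float).reshape(-1,1,2); K=np.array([[p['fx'],0,p['cx']],[0,p['fy'],p['cy']],[0,0,1]],float)
    n=cv2.undistortPoints(uv,K,np.array([float(p['k1']),0,0,0]))[:,0]
    r=np.c_[n,np.ones(len(n))]@np.array(p['orientation']).T; o=np.array(p['position'])
    return o+r*((np.asarray(z)-o[2])/r[:,2])[:,None]
E
python3 - <<'E'
from h import *
p=load('w1')
A=ray(p,[(257,146.5),(456,147),(252,2),(465,2)],[.01]*4); print(A[:,:2])
B=ray(p,[(289,138.5),(322.5,138.5),(394,138.5),(428,138.5)],[.034]*4); print(B[:,:2])
L=ray(p,[(318,40),(411,41),(318,36),(411,36)],[.074]*4); print('lip',L[:,:2])
v=A[1]-A[0]; print('width',np.hypot(*v[:2]),'yaw back edge',np.degrees(np.arctan2(v[1],v[0]))+90)
for i,j in((0,2),(1,3)):
    w=A[j]-A[i]; print('yaw side',np.degrees(np.arctan2(w[1],w[0])))
v=B[3]-B[0]; print('rails yaw',np.degrees(np.arctan2(v[1],v[0]))+90,np.hypot(*v[:2]))
yaw=np.radians(71.4); ex=np.array([np.cos(yaw),np.sin(yaw)])
c=(A[0]+A[1])[:2]/2+.2*ex; print('dock c',c, 'from rails',B[:,:2].mean(0)+.19*ex)
E
```

```text
[[ 0.35016106 -0.1586938 ]
 [ 0.54805309 -0.22490513]
 [ 0.3937759  -0.02705317]
 [ 0.59169977 -0.09154041]]
[[ 0.38627303 -0.16217789]
 [ 0.41729034 -0.17262307]
 [ 0.4837327  -0.19464626]
 [ 0.5156507  -0.20505415]]
lip [[ 0.43879688 -0.09467198]
 [ 0.51244481 -0.11954555]
 [ 0.43979337 -0.09170013]
 [ 0.51353039 -0.11575956]]
width 0.20867485961652618 yaw back edge 71.50062908224939
yaw side 71.66906385689892
yaw side 71.8781227363178
rails yaw 71.66460278758687 0.13629730137312945
dock c [ 0.51289893 -0.00224578] from rails [ 0.51133896 -0.00354935]
```

Call:
drive_tool(
  delta_pos=[
    [3.2, 1.35, 2.8],
    [3.2, 1.35, 2.8],
    [3.1, 1.3, 2.8],
    [0, 0, 4],
    [0, 0, 4],
    [0, 0, 3],
    [0, 0, 2],
    [0, 0, 1],
  ],
  spin=[0, 0, 0, 0, 0, 0, 0, 0],
)

```text
clock: 2.45
position: [0.4605, -0.1528, 0.0531]
tool_rot: [[0.326, 0.945, -0.004], [0.945, -0.326, 0.001], [-0.0, -0.004, -1.0]]
wrist_force: [-0.2, -0.2, 1.2]
opening: 0.0
grasp_force: 0.0
```

Call:
drive_tool(
  delta_pos=[
    [0.5, 0, 0],
    [0.5, 0, 0],
    [0.4, 0, 0],
    [0.4, 0, 0],
    [0.4, 0, 0],
    [0.4, 0, 0],
    [0.4, 0, 0],
  ],
  spin=[0, 0, 0, 0, 0, 0, 0],
)

```text
clock: 3.15
position: [0.4723, -0.1248, 0.0555]
tool_rot: [[0.324, 0.946, 0.0], [0.946, -0.324, -0.0], [0.0, 0.0, -1.0]]
wrist_force: [-0.5, 0.3, -0.2]
opening: 0.0001
grasp_force: 0.0
```

Call:
drive_tool(
  delta_pos=[
    [0.4, 0, 0],
    [0.4, 0, 0],
    [0.5, 0, 0],
    [0.5, 0, 0],
    [0.5, 0, 0],
    [0.5, 0, 0],
    [0.5, 0, 0],
    [0.5, 0, 0],
  ],
  spin=[0, 0, 0, 0, 0, 0, 0, 0],
)

```text
clock: 3.95
position: [0.4838, -0.0905, 0.0553]
tool_rot: [[0.325, 0.946, -0.001], [0.946, -0.325, -0.004], [-0.004, -0.0, -1.0]]
wrist_force: [-1.8, -5.2, 1.9]
opening: 0.0001
grasp_force: 2.8
```

Call:
drive_tool(
  delta_pos=[
    [0.5, 0, 0],
    [0.5, 0, 0],
    [0.5, 0, 0],
    [0.5, 0, 0],
    [0.5, 0, 0],
    [0.5, 0, 0],
    [0.5, 0, 0],
    [0.5, 0, 0],
  ],
  spin=[0, 0, 0, 0, 0, 0, 0, 0],
)

```text
clock: 4.75
position: [0.4966, -0.0528, 0.0553]
tool_rot: [[0.325, 0.946, -0.001], [0.946, -0.325, -0.004], [-0.004, -0.0, -1.0]]
wrist_force: [-2.3, -6.0, 1.8]
opening: -0.0
grasp_force: 3.0
```

```bash
python3 - <<'E'
from h import *
s=get_state(); P=s['position']-np.array([.512,-.003,0]); y=np.radians(71.65)
print(P[0]*np.cos(y)+P[1]*np.sin(y), -P[0]*np.sin(y)+P[1]*np.cos(y),s['wrist_force'])
E
```

```text
-0.05206659105055985 -0.001083862948758136 [-2.34204596 -5.9684201   1.77556964]
```

Call:
drive_tool(
  delta_pos=[
    [0.5, 0, 0],
    [0.5, 0, 0],
    [0.5, 0, 0],
    [0.5, 0, 0],
    [0.5, 0, 0],
    [0.5, 0, 0],
    [0.4, 0, 0],
    [0.3, 0, 0],
  ],
  spin=[0, 0, 0, 0, 0, 0, 0, 0],
)

```text
clock: 5.55
position: [0.5086, -0.0178, 0.0553]
tool_rot: [[0.325, 0.946, -0.002], [0.946, -0.325, -0.004], [-0.004, -0.0, -1.0]]
wrist_force: [-2.0, -6.0, 2.2]
opening: -0.0001
grasp_force: 3.3
```

Call:
drive_tool(
  delta_pos=[
    [0.15, 0, 0],
    [0.15, 0, 0],
    [0.15, 0, 0],
    [0.15, 0, 0],
  ],
  spin=[0, 0, 0, 0],
)

```text
clock: 5.95
position: [0.5104, -0.0124, 0.0553]
tool_rot: [[0.325, 0.946, -0.002], [0.946, -0.325, -0.004], [-0.005, -0.0, -1.0]]
wrist_force: [-1.2, -5.2, 2.9]
opening: -0.0004
grasp_force: 3.2
```

Call:
drive_tool(
  delta_pos=[
    [0.15, 0, 0],
    [0.15, 0, 0],
    [0.15, 0, 0],
  ],
  spin=[0, 0, 0],
)

```text
clock: 6.25
position: [0.5118, -0.0081, 0.0553]
tool_rot: [[0.325, 0.946, -0.002], [0.946, -0.325, -0.004], [-0.005, -0.0, -1.0]]
wrist_force: [-2.9, -6.2, 3.0]
opening: -0.0004
grasp_force: 3.2
```

Call:
drive_tool(
  delta_pos=[
    [0.12, 0, 0],
    [0.12, 0, 0],
  ],
  spin=[0, 0],
)

```text
clock: 6.45
position: [0.5125, -0.0058, 0.0552]
tool_rot: [[0.325, 0.946, -0.002], [0.946, -0.325, -0.004], [-0.005, -0.0, -1.0]]
wrist_force: [-1.7, -6.9, 1.8]
opening: 0.0001
grasp_force: 3.0
```

Call:
drive_tool(
  delta_pos=[
    [0.12, 0, 0],
    [0.12, 0, 0],
  ],
  spin=[0, 0],
)

```text
clock: 6.65
position: [0.5134, -0.0028, 0.0551]
tool_rot: [[0.325, 0.946, -0.002], [0.946, -0.325, -0.003], [-0.003, -0.001, -1.0]]
wrist_force: [-1.9, -5.6, 1.5]
opening: -0.0003
grasp_force: 2.8
```

Call:
drive_tool(
  delta_pos=[
    [0.12, 0, 0],
    [0.12, 0, 0],
  ],
  spin=[0, 0],
)

```text
clock: 6.85
position: [0.5142, -0.0006, 0.0551]
tool_rot: [[0.325, 0.946, -0.002], [0.946, -0.325, -0.003], [-0.003, -0.001, -1.0]]
wrist_force: [-2.4, -4.4, 0.9]
opening: -0.0002
grasp_force: 2.9
```

Call:
drive_tool(
  delta_pos=[
    [0.12, 0, 0],
    [0.12, 0, 0],
  ],
  spin=[0, 0],
)

```text
clock: 7.05
position: [0.5143, -0.0005, 0.0551]
tool_rot: [[0.326, 0.945, -0.003], [0.945, -0.326, -0.008], [-0.008, -0.0, -1.0]]
wrist_force: [-3.5, -12.1, 3.9]
opening: 0.0002
grasp_force: 6.8
```

The force rose to 12 N with no further travel, so the board has probably dropped. I'll back off and check.

Call:
drive_tool(
  delta_pos=[
    [-1, 0, 0],
    [-2, 0, 0],
    [-1, 0, -3],
    [0, 0, -4],
    [0, 0, -4],
    [0, 0, -4],
    [0, 0, -2],
    [0, 0, 0],
  ],
  spin=[0, 0, 0, 0, 0, 0, 0, 0],
)

```text
clock: 7.85
position: [0.5056, -0.0348, 0.229]
tool_rot: [[0.324, 0.946, 0.008], [0.946, -0.324, 0.001], [0.004, 0.007, -1.0]]
wrist_force: [-0.6, 0.0, -0.2]
opening: 0.0
grasp_force: 0.0
```

```bash
python3 - <<'E'
from h import *
from fit import cloud
snap('wrist','w2'); 
snap('scene','scene1')
for f in('scene0','scene1'):
    P,C=cloud(f,(270,215,420,270)); m=(C.min(1)>170)&(P[:,2]>.03); print(f,m.sum(),np.median(P[m],0))
E
```

```text
scene0 1464 [ 0.52195835 -0.03598945  0.05152624]
scene1 1302 [0.56075726 0.07805288 0.04551633]
```

View pics/w2.png

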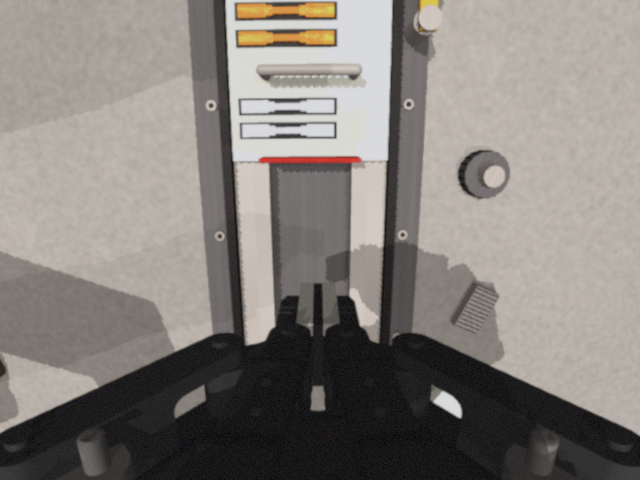

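The board is down: its top surface fell 6 mm (0.0515 to 0.0455), and the lip is at (260-361, 160). The pillar top is at (429, 18). Next is the knob, seen from nearer.

Call:
drive_tool(
  delta_pos=[
    [4, 2, 0],
    [4, 2, 0],
    [2, 2, 0],
    [0, 0, 0],
    [0, 0, 0],
  ],
  spin=[0, 0, 0, 0, 0],
)

```text
clock: 8.45
position: [0.591, 0.0404, 0.2228]
tool_rot: [[0.323, 0.946, -0.005], [0.946, -0.323, -0.0], [-0.002, -0.004, -1.0]]
wrist_force: [-0.2, 0.1, 0.3]
opening: -0.0002
grasp_force: 0.0
```

```bash
python3 - <<'E'
from h import *
s=get_state(); print(s['clock'],s['position'])
snap('wrist','w3')
E
```

```text
8.45 [0.59101424 0.04037958 0.22283647]
```

View pics/w3.png

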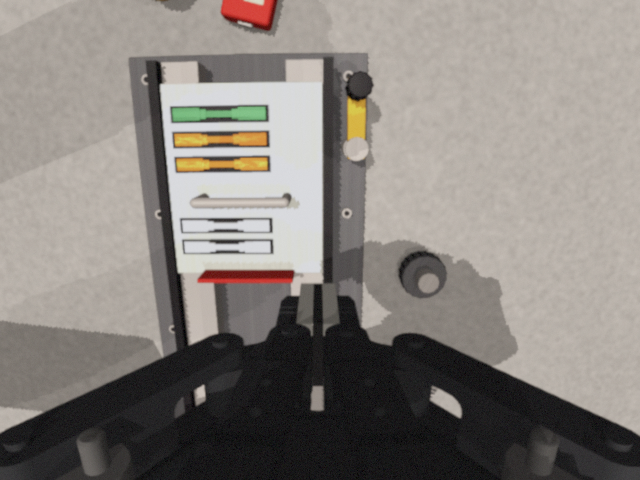

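The wrist picture shows the knob top at (360, 82), the pillar top at (357, 148) and the yellow arm between them. The red logger is at (250, 8), well clear.

```bash
python3 - <<'E'
from h import *
p=load('w3'); y=np.radians(71.65); ex=np.array([np.cos(y),np.sin(y)]); ey=np.array([-ex[1],ex[0]])
zk=pts(p,p['d'],[(360,80),(357,148),(357,118)])
print('depth z',zk)
K=ray(p,[(360,80.5)],[.0815])[0]; V=ray(p,[(357,148.5)],[zk[1,2]])[0]
k=K[:2]-V[:2]; print('dist',np.hypot(*k),'a',np.degrees(np.arctan2(k@ey,k@ex)))
nom=np.array([.512,-.003])+.12*ex-.092*ey; print('pivot seen',V,'nominal',nom,'knob',K)
D=ray(p,[(131,56),(368,54)],[.01]*2); print('front mid -> centre',(D[0]+D[1])[:2]/2-.2*ex, np.hypot(*(D[1]-D[0])[:2]))
for piv in (V[:2],nom,(V[:2]+nom)/2):
    kk=K[:2]-piv; a=np.arctan2(kk@ey,kk@ex); print('a',a, 'r',np.hypot(*kk))
P=get_state()['position']; T=get_state()['tool_rot']
print('knob in tool frame',T.T@(K-P),'pivot',T.T@(V-P))
E
```

```text
depth z [[0.65132538 0.12815173 0.0806922 ]
 [0.63716592 0.0830697  0.05763142]
 [0.64438926 0.10464801 0.05350014]]
dist 0.04720141308755149 a 1.0144684132882316
pivot seen [0.63705096 0.08270479 0.05763142] nominal [0.63710041 0.08193461] knob [0.65111542 0.12776214 0.0815    ]
front mid -> centre [ 0.5135926  -0.00328951] 0.2060994565407715
a 0.017705813969362234 r 0.04720141308755149
a 0.023479502933994853 r 0.04792267213294619
a 0.020614547424114296 r 0.04756184443381522
knob in tool frame [0.1029469  0.02933766 0.14163302] pivot [0.05579815 0.03072477 0.16556528]
```

Call:
drive_tool(
  delta_pos=[
    [3.4, 2.2, 0],
    [3.4, 2.2, 0],
    [3.4, 2.1, 0],
    [0, 0, 4],
    [0, 0, 4.5],
    [0, 0, 4.5],
    [0, 0, 3],
    [0, 0, 0],
  ],
  spin=[0, 0, 0, 0, 0, 0, 0, 0],
)

```text
clock: 9.3
position: [0.6807, 0.1136, 0.0595]
tool_rot: [[0.325, 0.946, -0.012], [0.946, -0.325, -0.002], [-0.006, -0.011, -1.0]]
wrist_force: [-1.1, -0.7, 0.6]
opening: -0.0002
grasp_force: 0.0
```

```bash
cat > k.py <<'E'
from h import *
s=get_state(); T=s['tool_rot']; P=s['position']
piv=np.array([.6372,.0826,P[2]])
print(s['clock'],'TCP from pivot in tool axes mm',(T.T@(P-piv)*1e3).round(1),'keeper-frame tool angle',round(np.degrees(np.arctan2(T[1,0],T[0,0]))-71.65,1),P,s['wrist_force'],s['joint_pos'].round(2))
E
python3 k.py
```

```text
9.3 TCP from pivot in tool axes mm [43.5 31.1 -0.6] keeper-frame tool angle -0.6 [0.68074555 0.11360169 0.05945374] [-1.12737708 -0.67240647  0.64055398] [0.17 0.65 0.05 0.98 0.   2.07]
```

Call:
drive_tool(
  delta_pos=[
    [0.1, -0.3, 0],
    [0, -0.3, 0],
    [0, -0.2, 0],
    [0.15, -0.32, 0],
    [0.15, -0.32, 0],
    [0.15, -0.32, 0],
    [0.15, -0.32, 0],
    [0.15, -0.32, 0],
  ],
  spin=[0, 0, 0, -4, -4, -4, -4, -4],
)

```text
clock: 10.1
position: [0.6677, 0.13, 0.0677]
tool_rot: [[-0.022, 1.0, 0.006], [1.0, 0.022, 0.001], [0.001, 0.006, -1.0]]
wrist_force: [2.4, 1.0, -1.8]
opening: -0.0002
grasp_force: 1.5
```

```bash
python3 k.py
```

```text
10.1 TCP from pivot in tool axes mm [46.7 31.5  0.3] keeper-frame tool angle 19.6 [0.66769087 0.12999729 0.06774115] [ 2.35923049  0.96955848 -1.83778257] [0.19 0.61 0.   0.95 0.   1.74]
```

Call:
drive_tool(
  delta_pos=[
    [0.16, -0.4, 0],
    [0.16, -0.4, 0],
    [0.16, -0.4, 0],
    [0.16, -0.4, 0],
    [0.16, -0.4, 0],
  ],
  spin=[-4, -4, -4, -4, -4],
)

```text
clock: 10.6
position: [0.647, 0.1363, 0.068]
tool_rot: [[-0.363, 0.932, 0.007], [0.932, 0.363, 0.004], [0.001, 0.008, -1.0]]
wrist_force: [2.7, 3.5, -0.2]
opening: -0.0003
grasp_force: 1.9
```

```bash
python3 k.py
```

```text
10.6 TCP from pivot in tool axes mm [46.4 28.7  0.3] keeper-frame tool angle 39.7 [0.64704559 0.13628735 0.06802437] [ 2.6884111   3.50240982 -0.22843834] [ 0.21  0.58 -0.06  0.92  0.    1.41]
```

Call:
drive_tool(
  delta_pos=[
    [0.15, -0.38, 0],
    [0.15, -0.38, 0],
    [0.15, -0.38, 0],
    [0.15, -0.38, 0],
    [0.15, -0.38, 0],
  ],
  spin=[-4, -4, -4, -4, -4],
)

```text
clock: 11.1
position: [0.6261, 0.1337, 0.068]
tool_rot: [[-0.66, 0.751, 0.005], [0.751, 0.66, 0.005], [-0.0, 0.007, -1.0]]
wrist_force: [1.9, 3.9, 0.4]
opening: 0.0
grasp_force: 1.8
```

Call:
drive_tool(
  delta_pos=[
    [0.14, -0.36, 0],
    [0.14, -0.36, 0],
    [0.14, -0.36, 0],
    [0.14, -0.36, 0],
  ],
  spin=[-4, -4, -4, -4],
)

```text
clock: 11.5
position: [0.6116, 0.1267, 0.0678]
tool_rot: [[-0.842, 0.54, 0.004], [0.54, 0.842, 0.004], [-0.001, 0.006, -1.0]]
wrist_force: [-0.4, 3.6, 1.0]
opening: -0.0002
grasp_force: 1.7
```

```bash
python3 k.py
```

```text
11.5 TCP from pivot in tool axes mm [45.4 23.3  0.1] keeper-frame tool angle 75.7 [0.61158401 0.12674013 0.0678107 ] [-0.3737016   3.56646488  0.9989324 ] [ 0.2   0.53 -0.16  0.88  0.    0.77]
```

Call:
drive_tool(
  delta_pos=[
    [0.15, -0.33, 0],
    [0.15, -0.33, 0],
    [0.12, -0.25, 0],
  ],
  spin=[-4, -4, -3],
)

```text
clock: 11.8
position: [0.6033, 0.1204, 0.0678]
tool_rot: [[-0.929, 0.37, 0.004], [0.37, 0.929, 0.003], [-0.002, 0.005, -1.0]]
wrist_force: [-0.6, 2.8, 1.4]
opening: 0.0001
grasp_force: 1.4
```

Call:
drive_tool(
  delta_pos=[
    [0.08, -0.16, 0],
    [0.08, -0.16, 0],
  ],
  spin=[-2, -2],
)

```text
clock: 12.0
position: [0.6014, 0.1189, 0.0679]
tool_rot: [[-0.952, 0.305, 0.005], [0.305, 0.952, 0.006], [-0.003, 0.007, -1.0]]
wrist_force: [1.9, 7.7, 0.1]
opening: -0.0003
grasp_force: 3.5
```

```bash
python3 k.py
```

```text
12.0 TCP from pivot in tool axes mm [45.2 23.6  0. ] keeper-frame tool angle 90.6 [0.60135715 0.11885679 0.06793212] [1.94305317 7.66590848 0.10457863] [ 0.19  0.51 -0.19  0.86  0.    0.5 ]
```

Call:
drive_tool(
  delta_pos=[
    [0, -0.15, 0],
    [0, -0.1, 0],
    [0, 0, 0],
  ],
  spin=[0, 0, 0],
)

```text
clock: 12.3
position: [0.6014, 0.1186, 0.0681]
tool_rot: [[-0.952, 0.305, 0.006], [0.305, 0.952, 0.01], [-0.003, 0.011, -1.0]]
wrist_force: [1.5, 10.2, -0.4]
opening: -0.0001
grasp_force: 5.1
```

Call:
drive_tool(
  delta_pos=[
    [0, 0.8, 0],
    [0, 1, 0],
    [0, 0.5, -2],
    [0, 0, -4],
    [0, 0, -4],
    [-2, 2, -4],
    [-3, 2, 0],
    [0, 0, 0],
  ],
  spin=[0, 0, 0, 0, 0, 0, 0, 0],
)

```text
clock: 13.1
position: [0.6706, 0.1602, 0.2069]
tool_rot: [[-0.952, 0.307, 0.007], [0.307, 0.952, 0.001], [-0.007, 0.003, -1.0]]
wrist_force: [-1.3, -0.1, -0.3]
opening: -0.0001
grasp_force: 0.0
```

```bash
python3 - <<'E'
from h import *
im,d,p=snap('scene','scene2'); a=cv2.resize(im[200:300,230:450],None,fx=3.5,fy=3.5,interpolation=cv2.INTER_CUBIC); cv2.imwrite('pics/scene2_z.png',a)
s=get_state(); print(s['clock'],s['position'],s['wrist_force'])
E
```

```text
13.15 [0.66765775 0.15934901 0.20569485] [-0.42612863  0.42023107 -0.11286887]
```

View pics/scene2_z.png

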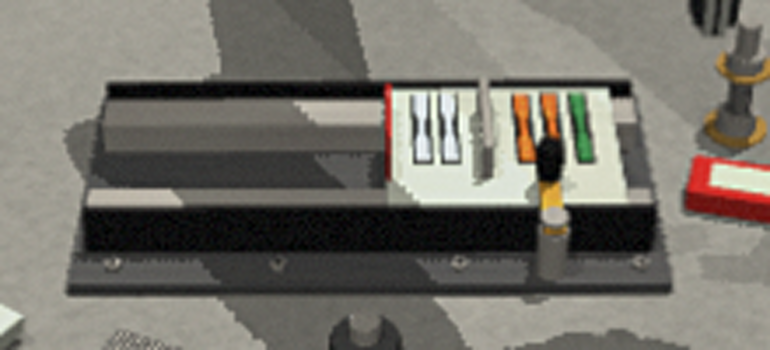

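The picture shows the board down, with the keeper square across it (knob at (550, 158), pillar at (553, 215)). The fingers are clear and the bystanders are where they were.

```bash
python3 -c "
from workcell import *
print(close_job())"
```

```text
the job is handed in; nothing more can be done
None
```

The board is docked in its notches, the keeper is swung across it to its stop, the fingers are clear, and the job was handed in at about 13 s; no verdict came back.

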